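# Shim the rocking sample changer

### The job

The sample changer's base plate rocks because one foot, at the corner farthest from its vial carousel, hangs clear of the bench. From the plate's left side (as the robot sees it) slide the flat shim under that foot, then slide the tapered shim in on top of it, thin end first, until it is snug but not forced, and finally press gently but firmly down on the bolt head above that foot, for a moment, to show that it no longer rocks. Leave both shims in place, let go of everything and do not disturb the other things on the bench.

Things in the scene. Friction and masses are not known exactly. Their poses are not given: they have to be found in the camera images.
- foot_tip (a point): lowest point of the short foot: a ball-ended steel foot (ball radius 11 mm) under the base plate's +x,+y corner, 25 mm in from both edges. It hangs 9.5 to 12.5 mm above the bench, differently each time. Axes are those of the plate. Both shims go in from the plate's +y side, moving along its -y, centred under the foot
- bolt_head (a point): middle of the top of the steel bolt head (radius 11 mm, 7 mm tall) on the plate straight above the short foot, about 56 mm above the bench: the place to press. Axes as foot_tip. A press of 8 to 15 N shows whether it rocks; more than 30 N on the changer is too much
- rocker (a joint): rocking angle of the plate about the diagonal through the two feet next to the short one, 127 mm from it: 0 level (its rest, short foot up), growing as the short foot is pressed down (0.01 rad lowers it 1.3 mm). 2 to 5 N on the bolt head starts it; let go, it falls back to 0. It cannot go below 0: the opposite foot stands on the bench and bears what the shims push up
- changer: the whole sample changer; origin about at bench level under the centre of its plate, 90 mm in x and y from the short foot. Square aluminium plate of 230 mm side, edges along x and y, 14 mm thick, underside about 35 mm above the bench. Vial carousel on it: radius 68 mm, up to 120 mm above the bench, axis at x = y = -35 mm. It does not shift on the bench
- flat_mid (a point): centre (3 mm over the underside) of the flat steel shim, 0.25 kg: plate 120 x 52 x 6 mm, x lengthwise towards its nose, z up. In place it lies flat on the bench, nose along the plate's -y, the foot over its length axis about 35 mm ahead (+x) of this point (12 to 54 mm ahead and 16 mm to either side will do)
- flat_shim: the flat shim; origin at the centre of its underside, axes as flat_mid. Two upright ears at its tail, one on each long edge and flush with it, 30 mm long, 4 mm thick, top 18 mm above the underside, centred 45 mm behind the middle (-x): grip it across the ears, 52 mm wide. Between them 44 mm are free for the tapered shim
- taper_mid (a point): centre (6 mm over the underside) of the tapered steel shim, 0.15 kg: 110 mm long, 28 mm wide, x lengthwise towards its thin nose, z up. Flat underside; the top rises evenly from 2 mm at the nose to 12 mm at the tail (1 in 11). It slides on top of the flat shim, lengthwise with it, and gets snug with the foot about 16 to 50 mm behind its nose, within 12 mm of its axis
- taper_shim: the tapered shim; origin at the centre of its underside, axes as taper_mid. Upright grip block on the tail, 20 mm (x) by 12 mm (y), centred 43 mm behind the middle (-x), top 50 mm above the underside: grip across the 12 mm, fingertips 16 mm or more above the underside to clear the ears. A push of 6 to 10 N once it meets the foot is snug; over 30 N between it and the foot is too much
- wash_bottle: white plastic bottle, radius 32 mm, 150 mm tall, origin at its foot; bystander
- beaker: glass beaker, radius 35 mm, 90 mm tall, origin at its foot; bystander
- reagent_jar: amber glass jar, radius 30 mm, 80 mm tall, origin at its foot; bystander
- screwdriver: screwdriver 180 mm long lying on the bench; bystander
- collar: steel shaft collar, 40 mm across, 12 mm tall; bystander
- wrench: wrench 160 mm long lying on the bench; bystander
Mind the look-alikes: they are no part of the job. What is shaped like the taper_shim but blue or orange is not meant.

How it is judged:
By the outcome, as a careful person would: the job done as asked, in the order asked, and still so for the second after the job is handed in, with the robot touching nothing.
It also fails if it takes over 72 s, if anything falls off the work surface, if the arm or the gripper's body presses on something with over 40 N, if the wrist force passes 120 N, or if a joint passes its speed limit or range.

### The arm

A 6-joint arm with a two-finger parallel gripper is mounted at the origin on the work surface. World frame = base frame: x ahead of the robot, y to its left, z up, the work surface at z = 0. Lengths are in m, angles in rad, forces in N, time in s.
With the tool pointing down it reaches from about 0.25 to 0.725 m from the base axis. Payload 4 kg.
Tool frame: the origin (TCP) lies on the front face of the gripper's body, between the roots of the fingers; the fingertips stand 73 mm ahead of it and the grasp point (between the pads) lies bot.tcp_to_grasp ahead of it (bot.tcp_to_grasp is the distance from the TCP to the grasp point, in m); z points along the fingers, y is the line along which they close (so a half turn about z gives the same grasp; the last joint's range is limited). The gripper opens to 85 mm and grips with 20 to 120 N. Pads are 22 mm wide; open, the fingers measure 114 mm over their backs; the gripper's body (76 mm by 85 mm) begins 54 mm behind the grasp point. The pads swing forward as they close: fully open they stand 13 mm farther back than shut.
Start: joints at [1.317, 0.241, 0.005, 1.335, 0, 1.571], TCP at [0.126, 0.484, 0.304] pointing down, gripper open.
Joint ranges: [-2.72, 2.72], [-1.05, 1.87], [-1.09, 1.28], [-1.99, 2.15], [-1.42, 1.44], [-3.14, 3.14]. Speed limits (rad/s): [2.79, 2.79, 3.14, 3.14, 3.14, 3.14].

### API

Orientations are given as a unit quaternion [x, y, z, w].
In Python, from workcell import bot gives the robot as it stands.
- The arm moves only by the shell command python3 -m jog 'ROWS' [OPENING]. ROWS is JSON, one flat list of numbers, 6 for each row, row after row: the shift along the world's x, y, z scaled (see below), then the turn, a rotation vector about the world's x, y, z scaled (see below). In form: [tx, ty, tz, wx, wy, wz, tx, ty, tz, wx, wy, wz, ...]. A call has 1 to 10 rows; each row is the pose to reach, as a shift and turn from the pose commanded when the call began; what a row does not reach only later rows make up. The controller multiplies each number of a shift by 800 mm and each number of a turn by 2 rad. A row lasts 1/12 s, in which the tool goes at most 41.7 mm and 7.16 degrees, less where a joint would pass 70% of its speed; a pose out of reach is approached as far as the arm can. A call with a number of a shift or a turn outside -1 to 1 is refused whole. A call with a gripper value outside its range is refused whole. OPENING is the opening, from -1 (shut) to 1 (fully open), set as the call begins (- or left out, the last holds). The fingers move at their own pace and stop on an object; the grip force is fixed at half the most. Time passes only in rows, so rows that repeat a pose let the fingers close. It gives the time, the measured TCP pose, the force, the opening and the grip force at its end, in the units of the state.
- bot.get_obs(): the state, without advancing time (a new reading comes with each control period).
- bot.camera(name): name is "side" or "top" or "wrist"; returns (picture, depth): 480x640x3 uint8, red, green, blue; 480x640 float32, m along the optical axis (not along the pixel's ray), 0 where there is no reading.
- bot.calibration(name): a dict with "intrinsics" (3x3 intrinsics, pixels), "pose" (4x4, takes a point from camera to world coordinates). Camera axes: x right, y up, looking along -z (the intrinsics and any distortion apply to the point x, -y, -z); pixel columns grow to the right and rows downward; lengths in m; the calibration is good to about 2 mm. A picture is of the moment at which its call begins: read the wrist's pose just before it. calibration takes no time and is no camera call; for the wrist camera it gives the pose at the moment of the call.
- bot.job_done(): hands the job in; it is judged then, once.
Trained networks look in the newest picture that a camera, given by its name, has taken for a name from the list of things; names that differ only in an ending like _2 or _b are one class to them, and where a whole thing is asked for, a point or a joint stands for the part that bears it (a point fixed in the world has none). Each returns a list of dicts, best first, with "confidence" (0 to 1); they miss things now and then, are a little off and sometimes report something else, mostly with a low value. They report only what shows in the picture. A call takes as long as a camera call. They do not tell look-alikes from the thing itself.
- bot.find_in(label, camera): "at" ([x, y, z] in m, in the coordinates of the camera as it stood for that picture, good to about 4 mm: the middle of the surface that is visible of it).
- bot.tip_of(label, camera): "at" ([x, y, z] in m, in the coordinates of the camera as it stood for that picture, good to about 4 mm: a listed point, or the origin of a listed thing).
The state is a dict: "clock": time; "joint_pos": joint angles; "joint_vel": joint speeds; "tau": joint torques, N m; "eef_pos": TCP position; "tool_rot": TCP orientation; "ft_force": force on the tool from outside, world axes, zero at the start; "ft_torque": the same for the moment, N m; "grip_width": finger opening in m; "grasp_force": force on a finger pad.
Only numpy, scipy, OpenCV 4.12 (cv2) and the standard library are available. Lean on these libraries where they do the work, as an engineer would, in place of code of your own. Each camera call takes 0.05 s, during which the arm holds its last target. There are 200 camera calls.

## Working session

There is one attempt and no reset: what is moved stays moved. The work goes in short steps, Python scripts to look and compute and a shell command to move; the robot and the scene stay as the last step left them, time stands still between calls to the robot, and variables do not carry over. Pictures are saved under pics/ and viewed, at most 10 in all, crops included, and the job is handed in when it is done.

```bash
mkdir -p pics; cat > h.py <<'E'
from workcell import bot
import numpy as np, cv2
def w(cam,p,T=None):
    T=bot.calibration(cam)["pose"] if T is None else T
    T=np.array(T); return T[:3,:3]@np.array(p)+T[:3,3]
def snap(cam,fn):
    T=np.array(bot.calibration(cam)["pose"]); im,d=bot.camera(cam)
    cv2.imwrite(fn,im[:,:,::-1]); np.savez(fn[:-4]+".npz",im=im,d=d,T=T,K=bot.calibration(cam)["intrinsics"])
    return im,d,T
def cloud(fn):
    z=np.load(fn); d=z["d"];K=z["K"];T=z["T"]
    v,u=np.mgrid[:480,:640]
    X=(u-K[0,2])/K[0,0]*d;Y=(v-K[1,2])/K[1,1]*d
    P=np.stack([X,-Y,-d],-1)@T[:3,:3].T+T[:3,3]; P[d==0]=np.nan
    return z["im"],P
E
python3 - <<'E'
from h import *
print(bot.tcp_to_grasp,bot.get_obs()); 
for c in["top","side"]:
    im,d,T=snap(c,f"pics/{c}0.png"); print(c,np.round(T,3).tolist(),bot.calibration(c))
    for l in["changer","foot_tip","bolt_head","flat_shim","flat_mid","taper_shim","taper_mid"]:
        print(l,[(np.round(w(c,r["at"]),4).tolist(),round(r["confidence"],2)) for r in bot.tip_of(l,c)])
E
```

```text
0.0539 {'clock': 0.0, 'joint_pos': array([ 1.31701095e+00,  2.41432418e-01,  3.65090192e-03,  1.33518972e+00,
       -5.14655306e-06,  1.57077769e+00]), 'joint_vel': array([ 7.46440002e-04,  9.74840274e-04,  2.09821789e-03, -6.82959000e-05,
        8.12549624e-06, -1.08144250e-03]), 'tau': array([ 2.16926601e-03, -3.72315788e+01,  2.52410048e+01,  1.69382076e-02,
        2.23455072e-05, -1.01659575e-05]), 'eef_pos': array([0.12540893, 0.48349394, 0.3029751 ]), 'tool_rot': array([ 1.26543106e-01,  9.91960513e-01, -1.07903572e-03, -1.35077484e-04]), 'ft_force': array([-0.5228601 ,  0.3276521 , -0.69348456]), 'ft_torque': array([ 0.00728709,  0.02292454, -0.0239138 ]), 'grasp_force': 0.0, 'grip_width': 0.08512303370002582}
top [[-0.03, 0.994, -0.106, 0.376], [-1.0, -0.031, -0.003, -0.014], [-0.007, 0.106, 0.994, 1.061], [0.0, 0.0, 0.0, 1.0]] {'intrinsics': array([[457.93909954,   0.        , 321.81170227],
       [  0.        , 457.93909954, 243.169507  ],
       [  0.        ,   0.        ,   1.        ]]), 'pose': array([[-0.02998586,  0.9939333 , -0.10581796,  0.37643748],
       [-0
[... 884 characters left out ...]
]), 'pose': array([[ 0.99391861,  0.08226221, -0.07320325,  0.40976673],
       [-0.10811213,  0.60269939, -0.79061066, -1.08934938],
       [-0.02091783,  0.79371681,  0.60792768,  0.92941503],
       [ 0.        ,  0.        ,  0.        ,  1.        ]])}
changer [([0.5337, -0.1287, 0.0009], 0.95), ([0.6802, 0.2749, 0.001], 0.42)]
foot_tip [([0.638, -0.0536, 0.012], 0.73)]
bolt_head [([0.6367, -0.0527, 0.0563], 0.93)]
flat_shim [([0.4603, 0.1345, 0.0007], 0.8)]
flat_mid [([0.459, 0.1321, 0.0075], 0.77)]
taper_shim [([0.5116, 0.3542, 0.0004], 0.86), ([0.4327, 0.2557, -0.0], 0.81)]
taper_mid [([0.4295, 0.2571, 0.0045], 0.86), ([0.2022, 0.3826, 0.0059], 0.61), ([0.5089, 0.3548, 0.008], 0.57)]
```

View pics/top0.png

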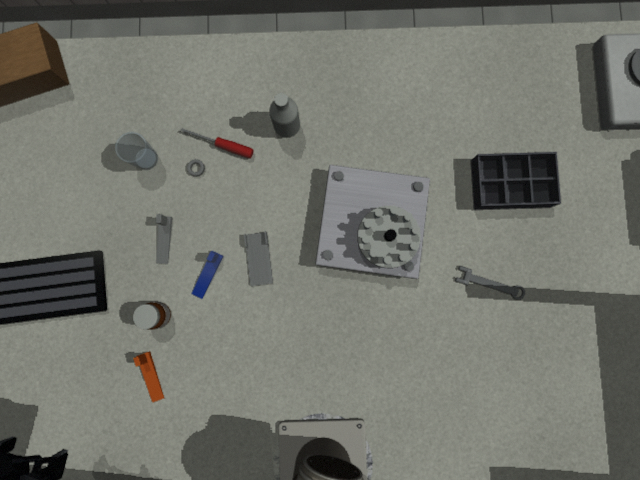

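View pics/side0.png

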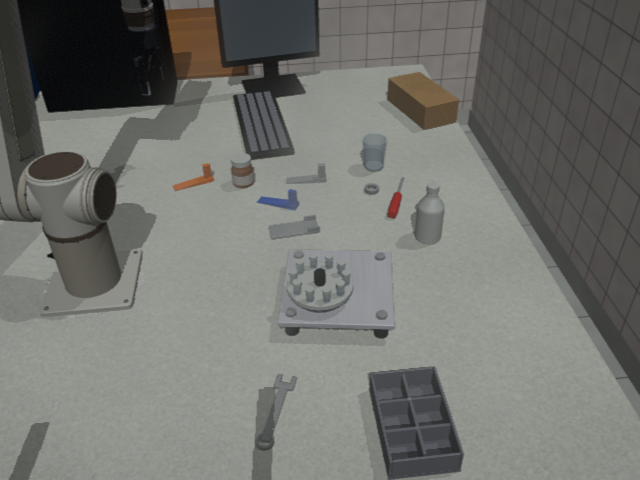

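The top view shows the changer at (372,222) with the short-foot bolt at (338,176). The flat shim is at (258,258) with its ears at the top. The grey tapered shim is at (163,238) with its block at the top; the blue (207,275) and orange (150,375) ones are decoys. The wash bottle (287,120) stands close to the insertion lane, so I'll measure exact poses.

```bash
python3 - <<'E'
from h import *
for c in["top","side"]:
    im,P=cloud(f"pics/{c}0.npz"); Z=P[...,2]
    t=(P[...,0]>.2)&(P[...,0]<.8)&(abs(P[...,1])<.5)
    b=Z[t&(abs(Z)<.015)]; print(c,"bench z",np.nanmedian(b),np.nanstd(b))
    z0=np.nanmedian(b)
    def reg(n,cx,cy,rx,ry,lo,hi):
        m=(abs(P[...,0]-cx)<rx)&(abs(P[...,1]-cy)<ry)&(Z-z0>lo)&(Z-z0<hi)
        p=P[m]
        if len(p)<5: print(n,len(p));return
        r=cv2.minAreaRect((p[:,:2]*1000).astype(np.float32)); print(n,len(p),"c",np.round(r[0],1),"s",np.round(r[1],1),"a",round(r[2],2),"z",np.round(np.percentile(p[:,2],[5,50,95]),4))
    reg("plate",.55,-.14,.16,.16,.042,.052)
    reg("bolt",.637,-.052,.02,.02,.0525,.062)
    reg("flat",.457,.137,.075,.045,.0035,.03)
    reg("ears",.457,.137,.075,.045,.012,.03)
    reg("taper",.511,.357,.075,.04,.004,.06)
    reg("block",.511,.357,.1,.06,.025,.06)
    reg("bottle",.66,.09,.09,.08,.02,.2)
    reg("bottletop",.66,.09,.09,.08,.13,.2)
    for l in["wash_bottle","screwdriver","collar","beaker","reagent_jar"]:
        bot.camera(c); print(l,[(np.round(w(c,r["at"]),3).tolist(),round(r["confidence"],2)) for r in bot.tip_of(l,c)][:2])
E
```

```text
top bench z 0.00040138680620704914 0.002551091699247004
plate 6847 c [ 531.5 -126.4] s [230.2 230.7] a 80.38 z [0.0457 0.0488 0.0515]
bolt 72 c [638.3 -46.3] s [38.5 22.1] a 55.65 z [0.0531 0.0559 0.058 ]
flat 1078 c [457.6 136.6] s [145.5  87.2] a 1.14 z [0.0043 0.0065 0.0125]
ears 55 c [502.2 142.4] s [30.5 52.1] a 6.24 z [0.014  0.0176 0.0204]
taper 494 c [507.3 363.4] s [150.5  66. ] a 10.98 z [0.0049 0.0085 0.0495]
block 88 c [550.8 353.3] s [12.8 20. ] a 84.34 z [0.0292 0.0476 0.0516]
bottle 299 c [726.5 108.1] s [ 29.2 131.2] a 18.87 z [0.0218 0.0506 0.0972]
bottletop 0
wash_bottle [([0.777, 0.063, -0.004], 0.9), ([0.454, 0.136, 0.002], 0.68)]
screwdriver [([0.736, 0.229, 0.0], 0.68)]
collar [([0.676, 0.282, -0.001], 0.76)]
beaker [([0.708, 0.4, 0.003], 0.75)]
reagent_jar [([0.333, 0.373, 0.001], 0.8), ([0.707, 0.403, 0.003], 0.59)]
side bench z 0.0006311135538400459 0.0026787767036451538
plate 5070 c [ 535.  -131.2] s [237.1 230.4] a 80.27 z [0.0456 0.049  0.0518]
bolt 56 c [638.2 -59.4] s [29.  20.5] a 66.01 z [0.0536 0.0561 0.0597]
flat 670 c [463.7 136.2] s [ 84.1 132.8] a 88.87 z [0.0045 0.0074 0.0177]
ears 69 c [504.9 136.7] s [29.3 59.2] a 6.3 z [0.0129 0.0176 0.0219]
taper 318 c [515.  349.9] s [ 76.4 147.2] a 80.11 z [0.0049 0.0099 0.0497]
block 75 c [554.3 349. ] s [19.9 19.3] a 84.98 z [0.0275 0.0427 0.0517]
bottle 136 c [725.7 105.4] s [ 31.8 129.3] a 11.97 z [0.0219 0.0307 0.0899]
bottletop 0
wash_bottle [([0.781, 0.059, 0.0], 0.74)]
screwdriver [([0.74, 0.227, 0.002], 0.67)]
collar [([0.68, 0.276, 0.001], 0.72), ([0.458, 0.133, -0.003], 0.27)]
beaker [([0.706, 0.4, 0.004], 0.77)]
reagent_jar [([0.338, 0.367, 0.002], 0.83)]
```

```bash
python3 - <<'E'
import cv2
a=cv2.imread("pics/top0.png")[90:310,120:440]; b=cv2.imread("pics/side0.png")[150:350,250:460]
a=cv2.resize(a,None,fx=1.8,fy=1.8,interpolation=3); 
cv2.imwrite("pics/c1.png",cv2.resize(a,(800,550)))
E
```

```text
(no output)
```

View pics/c1.png

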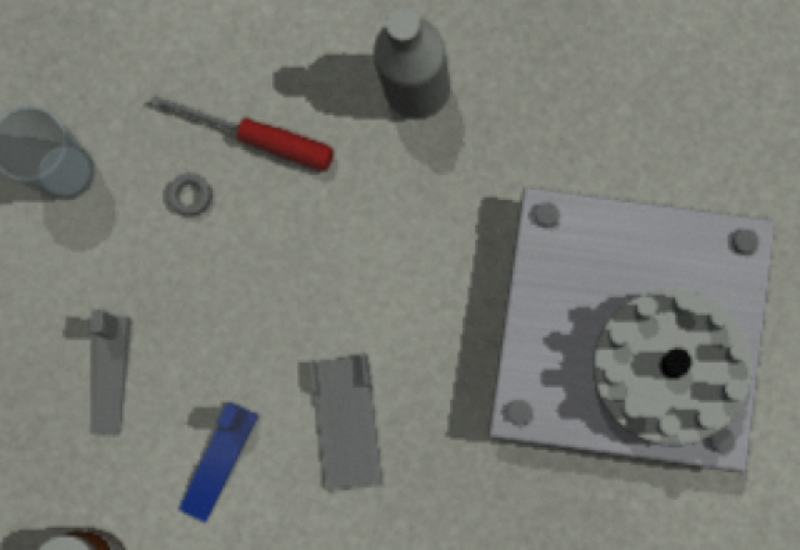

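The flat shim's ears are at about (0.5035, 0.1395) with its nose at -173.8°. The plate yaw is -9.7°, so the insertion heading is -99.7°, and the foot is at about (0.637, -0.053). The taper block is at about (0.552, 0.352). The bottle at x = 0.78 leaves enough clearance. I'm moving above the ears now.

```bash
python3 -m jog '[0.4726,-0.43,-0.08,0,0,0.181, 0.4726,-0.43,-0.08,0,0,0.181, 0.4726,-0.43,-0.08,0,0,0.181, 0.4726,-0.43,-0.08,0,0,0.181, 0.4726,-0.43,-0.08,0,0,0.181, 0.4726,-0.43,-0.08,0,0,0.181, 0.4726,-0.43,-0.08,0,0,0.181, 0.4726,-0.43,-0.08,0,0,0.181, 0.4726,-0.43,-0.08,0,0,0.181, 0.4726,-0.43,-0.08,0,0,0.181]'
```

```text
clock: 2.63
eef_pos: [0.4229, 0.2132, 0.2539]
tool_rot: [-0.054, 0.999, 0.0, 0.0]
ft_force: [1.1, -0.1, -0.4]
grip_width: 0.0856
grasp_force: 0.0
```

```bash
python3 -m jog '[0.101,-0.092,-0.017,0,0,0, 0.101,-0.092,-0.017,0,0,0, 0.101,-0.092,-0.017,0,0,0, 0.101,-0.092,-0.017,0,0,0, 0.101,-0.092,-0.017,0,0,0]'; cat > m.py <<'E'
from h import *
import sys
def reg(P,n,cx,cy,rx,ry,lo,hi):
    Z=P[...,2]; m=(abs(P[...,0]-cx)<rx)&(abs(P[...,1]-cy)<ry)&(Z>lo)&(Z<hi); p=P[m]
    if len(p)<8: print(n,len(p)); return
    p=p[(abs(p-np.median(p,0))<.2).all(1)]
    r=cv2.minAreaRect((p[:,:2]*1000).astype(np.float32)); print(n,len(p),"c",np.round(r[0],1),"s",np.round(r[1],1),"a",round(r[2],2),"z",np.round(np.percentile(p[:,2],[5,50,95]),4))
E
python3 - <<'E'
from m import *
snap("wrist","pics/w1.png"); im,P=cloud("pics/w1.npz"); print(P[240,320],np.nanmedian(P[...,2]))
reg(P,"flat",.457,.137,.08,.05,.0035,.03); reg(P,"ears",.503,.137,.03,.05,.012,.03)
print(bot.get_obs()["eef_pos"])
for l in["flat_shim","flat_mid"]: print(l,[(np.round(w("wrist",r["at"]),4).tolist(),r["confidence"]) for r in bot.tip_of(l,"wrist")])
E
```

```text
clock: 3.05
eef_pos: [0.5031, 0.1399, 0.2396]
tool_rot: [-0.052, 0.999, 0.0, -0.001]
ft_force: [-1.7, 0.2, -0.3]
grip_width: 0.0855
grasp_force: 0.0
[0.51868638 0.1409038  0.00711913] 0.001357811230213113
flat 12473 c [460.4 137.9] s [119.6  52.1] a 5.89 z [0.0056 0.0068 0.0087]
ears 529 c [504.9 142.5] s [30.1 52.1] a 5.81 z [0.0143 0.0187 0.0198]
[0.50230958 0.14083349 0.23988189]
flat_shim [([0.463, 0.1392, 0.0017], 0.98)]
flat_mid [([0.459, 0.1374, 0.0014], 0.97)]
```

View pics/w1.png

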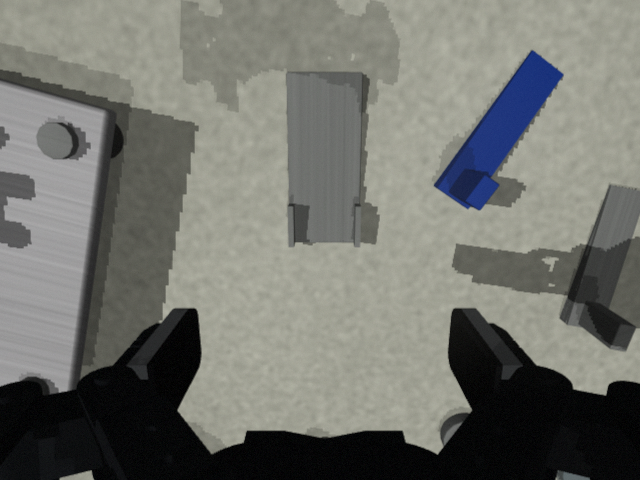

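The wrist view shows the flat shim centred between the fingers, ears at (291,225) and (358,225). Blue decoy is well clear. Descending.

```bash
python3 -m jog '[0.002,0.003,-0.05,0,0,0, 0.002,0.003,-0.10,0,0,0, 0.002,0.003,-0.15,0,0,0, 0.002,0.003,-0.185,0,0,0, 0.002,0.003,-0.2,0,0,0, 0.002,0.003,-0.208,0,0,0, 0.002,0.003,-0.208,0,0,0]' && python3 -m jog '[0,0,0,0,0,0,0,0,0,0,0,0,0,0,0,0,0,0,0,0,0,0,0,0,0,0,0,0,0,0,0,0,0,0,0,0,0,0,0,0,0,0,0,0,0,0,0,0]' -1
```

```text
clock: 3.78
eef_pos: [0.5025, 0.1445, 0.0728]
tool_rot: [-0.055, 0.998, -0.0, -0.001]
ft_force: [0.6, 0.3, -0.1]
grip_width: 0.0853
grasp_force: 0.0
clock: 4.45
eef_pos: [0.5056, 0.1439, 0.0763]
tool_rot: [-0.054, 0.999, 0.0, 0.002]
ft_force: [-0.4, -0.1, 5.4]
grip_width: 0.0505
grasp_force: 62.4
```

```bash
python3 -m jog '[0,0,0.025,0,0,0, 0.02,0,0.0375,0,0,0.05, 0.199,-0.046,0.0375,0,0,0.6466, 0.199,-0.046,0.0375,0,0,0.6466, 0.199,-0.046,0.0375,0,0,0.6466, 0.199,-0.046,0.0375,0,0,0.6466, 0.199,-0.046,0.0375,0,0,0.6466, 0.199,-0.046,0.0375,0,0,0.6466, 0.199,-0.046,0.0375,0,0,0.6466, 0.199,-0.046,0.0375,0,0,0.6466]'
```

```text
clock: 5.28
eef_pos: [0.6634, 0.1065, 0.1041]
tool_rot: [-0.57, 0.821, 0.0, 0.0]
ft_force: [-0.1, 0.2, -2.3]
grip_width: 0.0505
grasp_force: 63.0
```

```bash
python3 -m jog '[0,0,0,0,0,0.0934, 0,0,0,0,0,0.0934, 0,0,-0.02,0,0,0.0934, 0,0,-0.02,0,0,0.0934]'
python3 - <<'E'
from m import *
snap("wrist","pics/w2.png"); im,P=cloud("pics/w2.npz")
for l in["flat_mid","foot_tip","bolt_head","changer"]: print(l,[(np.round(w("wrist",r["at"]),4).tolist(),round(r["confidence"],2)) for r in bot.tip_of(l,"wrist")])
snap("top","pics/t2.png"); im,P=cloud("pics/t2.npz")
for l in["flat_mid","bolt_head"]: print(l,[(np.round(w("top",r["at"]),4).tolist(),round(r["confidence"],2)) for r in bot.tip_of(l,"top")])
snap("side","pics/s2.png")
for l in["flat_mid","foot_tip","bolt_head"]: print(l,[(np.round(w("side",r["at"]),4).tolist(),round(r["confidence"],2)) for r in bot.tip_of(l,"side")])
E
```

```text
clock: 5.62
eef_pos: [0.662, 0.1066, 0.0861]
tool_rot: [-0.642, 0.767, 0.001, -0.001]
ft_force: [-1.2, 0.3, -3.9]
grip_width: 0.0503
grasp_force: 63.0
flat_mid [([0.6512, 0.0647, 0.0126], 0.94)]
foot_tip []
bolt_head []
changer []
flat_mid [([0.6498, 0.0599, 0.0141], 0.83)]
bolt_head [([0.6367, -0.0531, 0.0542], 0.97)]
flat_mid [([0.6563, 0.0588, 0.0191], 0.89), ([0.3398, 0.3651, -0.0022], 0.16)]
foot_tip [([0.6382, -0.054, 0.0155], 0.74)]
bolt_head [([0.6389, -0.0568, 0.0526], 0.85)]
```

View pics/w2.png

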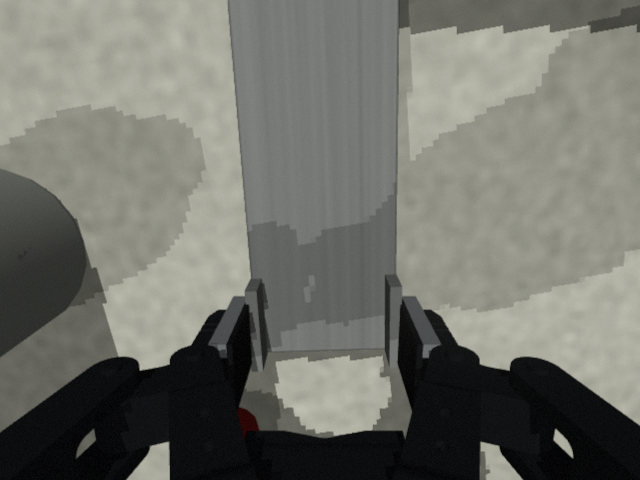

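The wrist view shows the shim held squarely by its ears, with the nose out of view at the top and the bottle at left with clearance. I'll check its tilt and line next.

```bash
python3 - <<'E'
from m import *
n=np.array([-.1685,-.9857]); s=np.array([.9857,-.1685])
for f in["w2","t2"]:
    im,P=cloud(f"pics/{f}.npz"); c=np.array([.651,.0605])
    Q=P[...,:2]-c; a=Q@n; b=Q@s; Z=P[...,2]
    for lo in np.arange(-.03,.06,.015):
        m=(a>lo)&(a<lo+.015)&(abs(b)<.05)&(Z>.008)&(Z<.035)
        if m.sum()>5: print(f,round(lo,3),m.sum(),"b",np.round(1000*np.percentile(b[m],[1,99]),1),"z",np.round(1000*np.nanmedian(Z[m&(abs(b)<.02)]),1),"a max",round(1000*a[m].max(),1))
im,P=cloud("pics/t2.npz"); Z=P[...,2]
m=(abs(P[...,0]-.53)<.16)&(abs(P[...,1]+.13)<.16)&(Z>.042)&(Z<.0525)
print(cv2.minAreaRect((P[m][:,:2]*1000).astype(np.float32)))
E
```

```text
w2 -0.03 6059 b [-22.   28.7] z 16.4 a max -15.0
w2 -0.015 6575 b [-21.6  29.1] z 16.3 a max -0.0
w2 0.0 7170 b [-21.2  29.5] z 16.3 a max 15.0
w2 0.015 7814 b [-20.7  29.9] z 16.2 a max 30.0
w2 0.03 8597 b [-20.4  30.3] z 16.1 a max 45.0
w2 0.045 6115 b [-20.   30.6] z 16.1 a max 55.2
t2 -0.03 22 b [ 6.6 27.7] z 18.9 a max -15.0
t2 -0.015 110 b [-23.2  26.9] z 17.9 a max -0.0
t2 0.0 142 b [-23.3  28.1] z 18.0 a max 14.9
t2 0.015 142 b [-22.9  28.2] z 17.9 a max 29.8
t2 0.03 145 b [-22.7  27.8] z 17.4 a max 45.0
t2 0.045 113 b [-21.4  28.7] z 18.0 a max 56.9
((531.1767578125, -126.41448974609375), (230.55189514160156, 230.10885620117188), 80.47050476074219)
```

```bash
python3 -m jog '[0,0,-0.006,0,0,-0.0105, 0,0,-0.0115,0,0,-0.0105, -0.0019,-0.0126,-0.0115,0,0,-0.0105, -0.0046,-0.03,-0.0115,0,0,-0.0105, -0.0075,-0.05,-0.0115,0,0,-0.0105, -0.0105,-0.07,-0.0115,0,0,-0.0105, -0.0135,-0.09,-0.0115,0,0,-0.0105, -0.0154,-0.1014,-0.0115,0,0,-0.0105, -0.0154,-0.1014,-0.0115,0,0,-0.0105,-0.0154,-0.1014,-0.0135,0,0,-0.0105]'
python3 - <<'E'
from m import *
n=np.array([-.1685,-.9857]); s=np.array([.9857,-.1685]); c=np.array([.637,-.053])
for f in["wrist","top","side"]:
    snap(f,f"pics/{f}3.png"); im,P=cloud(f"pics/{f}3.npz")
    Q=P[...,:2]-c; a=Q@n; b=Q@s; Z=P[...,2]
    for lo in np.arange(-.09,-.02,.015):
        m=(a>lo)&(a<lo+.015)&(abs(b)<.035)&(Z>.0035)&(Z<.012)
        if m.sum()>5: print(f,round(lo,3),m.sum(),"b",np.round(1000*np.percentile(b[m],[1,99]),1),"z",np.round(1000*np.nanmedian(Z[m&(abs(b)<.02)]),1))
    print([(np.round(w(f,r["at"]),4).tolist(),round(r["confidence"],2)) for r in bot.tip_of("flat_mid",f)])
E
```

```text
clock: 7.05
eef_pos: [0.6512, 0.0245, 0.0777]
tool_rot: [-0.633, 0.774, -0.0, 0.001]
ft_force: [0.9, 0.7, -2.6]
grip_width: 0.0506
grasp_force: 63.0
wrist -0.09 4587 b [-21.2  22.8] z 8.0
wrist -0.075 5250 b [-23.7  25.6] z 8.0
wrist -0.06 6130 b [-24.5  26.2] z 7.9
wrist -0.045 6409 b [-24.3  26.3] z 7.9
[([0.6416, -0.0127, 0.0025], 0.77)]
[]
side -0.09 69 b [-23.4  21.8] z 6.7
side -0.075 18 b [-26.   32.4] z 8.2
[([0.6462, -0.0215, 0.0061], 0.64), ([0.5122, 0.3532, 0.0042], 0.37)]
```

```bash
python3 -m jog '[0,0,-0.001,0,0,0, 0,0,-0.002,0,0,0,0,0,-0.002,0,0,0]' && python3 -m jog '[0,0,0,0,0,0,0,0,0,0,0,0,0,0,0,0,0,0,0,0,0,0,0,0,0,0,0,0,0,0]' 1 && python3 -m jog '[0,0.01,0.05,0,0,0, 0,0.03,0.1,0,0,0, 0,0.06,0.15,0,0,0, 0,0.08,0.2,0,0,0]'
```

```text
clock: 7.6
eef_pos: [0.6511, 0.0265, 0.0763]
tool_rot: [-0.635, 0.773, 0.0, 0.001]
ft_force: [-2.1, 2.1, 3.2]
grip_width: 0.0503
grasp_force: 63.6
clock: 8.02
eef_pos: [0.6509, 0.0256, 0.0753]
tool_rot: [-0.634, 0.773, -0.0, -0.0]
ft_force: [1.2, 0.0, -0.9]
grip_width: 0.0856
grasp_force: 0.0
clock: 8.35
eef_pos: [0.6505, 0.0874, 0.2294]
tool_rot: [-0.634, 0.773, 0.0, -0.0]
ft_force: [0.3, -0.8, 0.8]
grip_width: 0.0854
grasp_force: 0.0
```

```bash
python3 -m jog '[-0.1225,0.3275,0.01,0,0,-0.7365,-0.1225,0.3275,0.01,0,0,-0.7365,-0.1225,0.3275,0.01,0,0,-0.7365,-0.1225,0.3275,0.01,0,0,-0.7365,-0.1225,0.3275,0.01,0,0,-0.7365,-0.1225,0.3275,0.01,0,0,-0.7365,-0.1225,0.3275,0.01,0,0,-0.7365,-0.1225,0.3275,0.01,0,0,-0.7365,-0.1225,0.3275,0.01,0,0,-0.7365,-0.1225,0.3275,0.01,0,0,-0.7365]' && python3 -m jog '[0,0,0,0,0,-0.112,0,0,0,0,0,-0.112,0,0,0,0,0,-0.112]'
python3 - <<'E'
from m import *
snap("wrist","pics/w4.png"); im,P=cloud("pics/w4.npz")
print(bot.get_obs()["eef_pos"])
reg(P,"taper",.51,.357,.075,.035,.004,.06); reg(P,"block",.553,.351,.03,.03,.042,.058); reg(P,"nose",.47,.357,.05,.035,.0035,.02)
E
```

```text
clock: 9.18
eef_pos: [0.5522, 0.35, 0.2361]
tool_rot: [-0.072, 0.997, -0.0, -0.0]
ft_force: [0.1, 0.2, -0.2]
grip_width: 0.0849
grasp_force: 0.0
clock: 9.43
eef_pos: [0.5528, 0.3487, 0.2362]
tool_rot: [0.039, 0.999, -0.0, -0.0]
ft_force: [0.4, -0.2, -0.6]
grip_width: 0.0855
grasp_force: 0.0
[0.55288644 0.34866991 0.23620908]
taper 5671 c [511.3 358.4] s [ 28.  109.8] a 84.97 z [0.0045 0.0084 0.0508]
block 622 c [553.9 354.9] s [11.6 20.3] a 85.56 z [0.0478 0.0507 0.0519]
nose 3208 c [488.1 355.8] s [38.3 64.3] a 86.6 z [0.0038 0.006  0.0086]
```

View pics/w4.png

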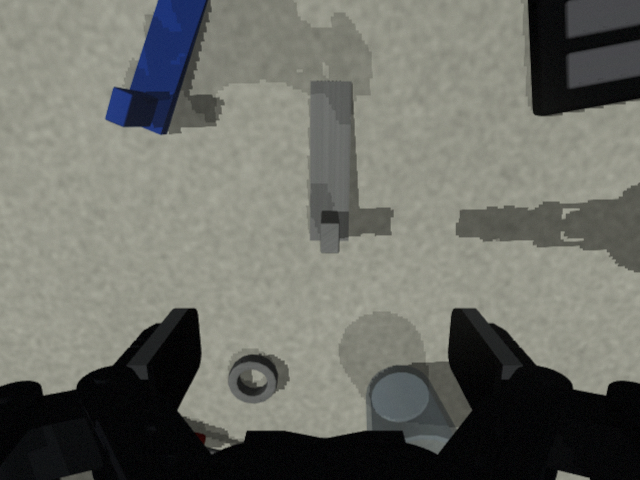

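The grey tapered shim is under the gripper with its block at (330,238). Collar (253,380) and beaker (400,400) are clear of the descent.

```bash
python3 -m jog '[0.0006,0.004,-0.05,0,0,0, 0.0006,0.004,-0.10,0,0,0, 0.0006,0.004,-0.14,0,0,0, 0.0006,0.004,-0.165,0,0,0, 0.0006,0.004,-0.1765,0,0,0, 0.0006,0.004,-0.1765,0,0,0]' && python3 -m jog '[0,0,0,0,0,0,0,0,0,0,0,0,0,0,0,0,0,0,0,0,0,0,0,0,0,0,0,0,0,0,0,0,0,0,0,0,0,0,0,0,0,0,0,0,0,0,0,0,0,0,0,0,0,0,0,0,0,0,0,0]' -1
```

```text
clock: 9.98
eef_pos: [0.5519, 0.3508, 0.0921]
tool_rot: [0.037, 0.999, -0.002, -0.002]
ft_force: [-0.0, 0.6, -0.0]
grip_width: 0.0855
grasp_force: 0.0
clock: 10.82
eef_pos: [0.5539, 0.3522, 0.0962]
tool_rot: [0.038, 0.999, 0.001, 0.001]
ft_force: [-0.2, -1.0, 5.3]
grip_width: 0.0108
grasp_force: 59.8
```

```bash
python3 -m jog '[0,0,0.03,0,0,0, 0.01,0,0.08,0,0,0.03, 0.133,-0.34,0.1,0,0,0.7295, 0.133,-0.34,0.1,0,0,0.7295, 0.133,-0.34,0.1,0,0,0.7295, 0.133,-0.34,0.1,0,0,0.7295, 0.133,-0.34,0.1,0,0,0.7295, 0.133,-0.34,0.1,0,0,0.7295, 0.133,-0.34,0.1,0,0,0.7295, 0.133,-0.34,0.1,0,0,0.7295]'
```

```text
clock: 11.65
eef_pos: [0.6613, 0.0725, 0.1744]
tool_rot: [-0.461, 0.887, -0.002, -0.001]
ft_force: [0.0, 0.0, -1.3]
grip_width: 0.0106
grasp_force: 59.2
```

```bash
python3 -m jog '[0,0,0,0,0,0.211,0,0,0,0,0,0.211,0,0,-0.03,0,0,0.211,0,0,-0.06,0,0,0.211,0,0,-0.0775,0,0,0.211,0,0,-0.0775,0,0,0.211]'
cat > q.py <<'E'
from m import *
n=np.array([-.1685,-.9857]); s=np.array([.9857,-.1685]); c=np.array([.637,-.053])
def prof(f,fn,zl,zh,bw,los,zb=None):
    snap(f,fn+".png"); im,P=cloud(fn+".npz")
    Q=P[...,:2]-c; a=Q@n; b=Q@s; Z=P[...,2]
    for lo in los:
        m=(a>lo)&(a<lo+.01)&(abs(b)<bw)&(Z>zl)&(Z<zh)
        if m.sum()>5: print(f,round(lo,3),m.sum(),"b",np.round(1000*np.percentile(b[m],[2,98]),1),"z",np.round(1000*np.nanmedian(Z[m]),1),"amax",np.round(1000*a[m].max(),1))
E
python3 - <<'E'
from q import *
prof("wrist","pics/w5",.014,.04,.02,np.arange(-.14,-.01,.01)); 
print([(np.round(w("wrist",r["at"]),4).tolist(),round(r["confidence"],2)) for r in bot.tip_of("taper_mid","wrist")])
im,P=cloud("pics/w5.npz")
Q=P[...,:2]-c; a=Q@n; b=Q@s; Z=P[...,2]
for lo in np.arange(-.1,-.02,.01):
    m=(a>lo)&(a<lo+.01)&(abs(b)<.035)&(Z>.0035)&(Z<.0125)
    if m.sum()>5: print("flat",round(lo,3),m.sum(),"b",np.round(1000*np.percentile(b[m],[1,99]),1),"z",np.round(1000*np.nanmedian(Z[m]),1))
print(bot.get_obs()["eef_pos"])
E
```

```text
clock: 12.15
eef_pos: [0.6563, 0.0794, 0.1074]
tool_rot: [-0.637, 0.77, 0.003, -0.004]
ft_force: [-1.3, 0.4, -1.9]
grip_width: 0.0108
grasp_force: 59.0
wrist -0.14 168 b [-18.2   9.3] z 22.4 amax -130.0
wrist -0.13 2005 b [-17.9   8.7] z 22.2 amax -120.0
wrist -0.12 1782 b [-18.3   8.6] z 21.1 amax -110.0
wrist -0.11 1847 b [-18.4   8.5] z 20.2 amax -100.0
wrist -0.1 1907 b [-18.8   8.1] z 19.4 amax -90.0
wrist -0.09 1972 b [-18.8   7.9] z 18.5 amax -80.0
wrist -0.08 2053 b [-19.2   7.8] z 17.6 amax -70.0
wrist -0.07 2114 b [-19.3   7.4] z 16.7 amax -60.0
wrist -0.06 2170 b [-19.4   7.2] z 15.9 amax -50.0
wrist -0.05 2051 b [-19.3   7.1] z 15.0 amax -40.0
wrist -0.04 326 b [-19.3   6.9] z 14.7 amax -37.8
[([0.6531, 0.0442, 0.0208], 0.68)]
flat -0.1 591 b [-21.7  22.5] z 6.8
flat -0.09 953 b [-21.6  22.5] z 6.9
flat -0.08 988 b [-21.5  22.7] z 6.9
flat -0.07 1337 b [-24.9  26.2] z 6.8
flat -0.06 1550 b [-24.8  26.4] z 6.8
flat -0.05 1664 b [-25.1  26.5] z 6.8
flat -0.04 3270 b [-24.7  26.4] z 6.8
flat -0.03 2844 b [-24.5  26.3] z 6.8
[0.65888195 0.07979937 0.1117626 ]
```

View pics/w5.png

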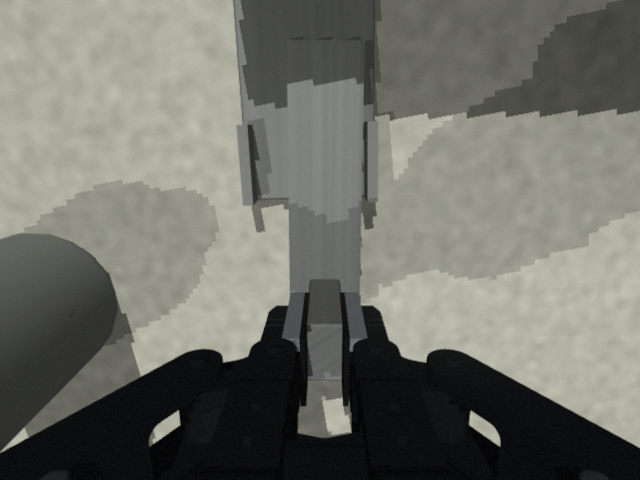

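The taper is level above the flat shim, between its ears at (250,165) and (370,160). It sits about 5.5 mm to the left, so I'll centre it and set it down.

```bash
python3 -m jog '[0.0032,-0.0006,0,0,0,0.0087, 0.0064,-0.0011,0,0,0,0.0087, 0.0064,-0.0011,-0.003,0,0,0.0087,0.0064,-0.0011,-0.006,0,0,0.0087,0.0064,-0.0011,-0.0065,0,0,0.0087,0.0064,-0.0011,-0.0065,0,0,0.0087]'
python3 - <<'E'
from q import *
prof("wrist","pics/w6",.0078,.0185,.0195,np.arange(-.13,-.02,.02)); 
print(bot.get_obs()["eef_pos"],bot.get_obs()["ft_force"])
E
```

```text
clock: 12.75
eef_pos: [0.6646, 0.079, 0.1078]
tool_rot: [-0.644, 0.765, 0.0, -0.0]
ft_force: [-0.4, -0.7, -2.1]
grip_width: 0.011
grasp_force: 59.1
wrist -0.11 7 b [-8.6 11.3] z 18.2 amax -100.0
wrist -0.09 987 b [-14.4  18.2] z 18.0 amax -80.1
wrist -0.07 2141 b [-9.5 17.9] z 16.7 amax -60.0
wrist -0.05 2327 b [-11.3  17.9] z 14.9 amax -40.0
wrist -0.03 132 b [-19.3  18.6] z 8.0 amax -25.1
[0.66469099 0.07899229 0.10785089] [ 0.30362403  1.20683996 -2.15781291]
```

```bash
cat >> q.py <<'E'
def rel(fn,tz):
    # taper lateral/height relative to flat shim within the same image; tz = min height over flat top
    im,P=cloud(fn+".npz"); Q=P[...,:2]-c; a=Q@n; b=Q@s; Z=P[...,2]
    f0=(a>-.065)&(a<-.03)&(abs(b)<.04)&(Z>.003)&(Z<.0105)
    zf=np.nanmedian(Z[f0]); print("flat top",round(zf*1000,2),f0.sum())
    for lo in np.arange(-.125,-.02,.01):
        o=(a>lo)&(a<lo+.01)&(abs(b)<.04)
        f=o&(abs(Z-zf)<.0011); t=o&(abs(b)<.025)&(Z>zf+tz)&(Z<zf+.016)
        pr=lambda m:(m.sum(),np.round(1000*np.percentile(b[m],[2,98]),1) if m.sum()>5 else None,np.round(1000*(np.nanmedian(Z[m])-zf),1) if m.sum()>5 else None)
        print(round(lo,3),"flat",pr(f),"taper",pr(t),"amax",np.round(1000*a[t].max(),1) if t.sum() else "")
E
python3 - <<'E'
from q import *
rel("pics/w6",.0025)
E
```

```text
flat top 6.79 7565
-0.125 flat (np.int64(0), None, None) taper (np.int64(1654), array([-8.8, 18. ]), np.float64(14.9)) amax -115.0
-0.115 flat (np.int64(0), None, None) taper (np.int64(1818), array([-8.7, 18.3]), np.float64(14.0)) amax -105.0
-0.105 flat (np.int64(100), array([-21.4,  22.3]), np.float64(-0.1)) taper (np.int64(1976), array([-21.4,  18.6]), np.float64(13.1)) amax -95.0
-0.095 flat (np.int64(778), array([-21.5,  22.2]), np.float64(0.0)) taper (np.int64(2506), array([-24.3,  24.3]), np.float64(12.1)) amax -85.0
-0.085 flat (np.int64(811), array([-21.4,  22.3]), np.float64(-0.0)) taper (np.int64(2673), array([-24.3,  24.2]), np.float64(11.3)) amax -75.0
-0.075 flat (np.int64(922), array([-22.3,  24.4]), np.float64(0.0)) taper (np.int64(2626), array([-24.2,  24.1]), np.float64(10.5)) amax -65.0
-0.065 flat (np.int64(1369), array([-24.7,  26. ]), np.float64(0.0)) taper (np.int64(2134), array([-9. , 17.9]), np.float64(9.5)) amax -55.0
-0.055 flat (np.int64(1428), array([-24.6,  26.2]), np.float64(-0.0)) taper (np.int64(2255), array([-8.9, 18. ]), np.float64(8.6)) amax -45.0
-0.045 flat (np.int64(2094), array([-24.3,  26.1]), np.float64(0.0)) taper (np.int64(1346), array([-9.1, 17.9]), np.float64(7.9)) amax -38.4
-0.035 flat (np.int64(3629), array([-23.7,  25.7]), np.float64(0.0)) taper (np.int64(1), None, None) amax -27.7
-0.025 flat (np.int64(132), array([-23.6,  25.6]), np.float64(-0.2)) taper (np.int64(0), None, None) amax
```

```bash
python3 -m jog '[-0.0025,0.0004,0,0,0,0, -0.0049,0.0008,0,0,0,0, -0.0049,0.0008,-0.003,0,0,0,-0.0049,0.0008,-0.0055,0,0,0,-0.0049,0.0008,-0.007,0,0,0,-0.0049,0.0008,-0.0075,0,0,0,-0.0049,0.0008,-0.0075,0,0,0,-0.0049,0.0008,-0.0075,0,0,0,-0.0049,0.0008,-0.0075,0,0,0]'
python3 - <<'E'
from q import *
snap("wrist","pics/w7.png"); rel("pics/w7",.0015)
print(bot.get_obs()["eef_pos"],bot.get_obs()["ft_force"])
E
```

```text
clock: 13.55
eef_pos: [0.6608, 0.0797, 0.1021]
tool_rot: [-0.644, 0.765, 0.0, -0.0]
ft_force: [-1.7, 1.0, 1.4]
grip_width: 0.011
grasp_force: 59.6
flat top 7.21 12513
-0.125 flat (np.int64(0), None, None) taper (np.int64(1756), array([-12.6,  14.2]), np.float64(8.8)) amax -115.0
-0.115 flat (np.int64(0), None, None) taper (np.int64(1810), array([-12.6,  14.3]), np.float64(7.9)) amax -105.0
-0.105 flat (np.int64(103), array([-21.5,  22.2]), np.float64(-0.3)) taper (np.int64(2001), array([-21.7,  22.4]), np.float64(7.1)) amax -95.0
-0.095 flat (np.int64(849), array([-21.5,  22.3]), np.float64(-0.3)) taper (np.int64(2583), array([-24.3,  24.3]), np.float64(6.4)) amax -85.0
-0.085 flat (np.int64(876), array([-21.3,  22.4]), np.float64(-0.3)) taper (np.int64(2691), array([-24.3,  24.3]), np.float64(5.6)) amax -75.0
-0.075 flat (np.int64(999), array([-22.6,  23.8]), np.float64(-0.3)) taper (np.int64(2708), array([-24.3,  24.2]), np.float64(4.6)) amax -65.1
-0.065 flat (np.int64(1462), array([-24.6,  25.9]), np.float64(-0.3)) taper (np.int64(2126), array([-12.9,  13.9]), np.float64(3.5)) amax -55.0
-0.055 flat (np.int64(1517), array([-24.4,  26. ]), np.float64(-0.3)) taper (np.int64(2154), array([-13.1,  13.8]), np.float64(2.7)) amax -45.0
-0.045 flat (np.int64(2497), array([-24.2,  25.8]), np.float64(-0.2)) taper (np.int64(1008), array([-13. ,  13.9]), np.float64(2.1)) amax -35.1
-0.035 flat (np.int64(3164), array([-23.7,  25.7]), np.float64(-0.3)) taper (np.int64(9), array([-22.3,  15.5]), np.float64(1.8)) amax -26.8
-0.025 flat (np.int64(0), None, None) taper (np.int64(0), None, None) amax 
[0.66086522 0.07968312 0.10208095] [-2.06558922  0.76391291  1.2949663 ]
```

```bash
python3 -m jog '[-0.0012,-0.007,0.0005,0,0,0, -0.0024,-0.014,0.0005,0,0,0, -0.0036,-0.021,0.0005,0,0,0, -0.0048,-0.028,0.0005,0,0,0, -0.006,-0.035,0.0005,0,0,0, -0.0072,-0.042,0.0005,0,0,0, -0.0084,-0.049,0.0005,0,0,0, -0.0095,-0.0555,0.0005,0,0,0, -0.0095,-0.0555,0.0005,0,0,0,-0.0095,-0.0555,0.0005,0,0,0]'
python3 - <<'E'
from q import *
for i in range(4): bot.camera("wrist"); print(bot.get_obs()["ft_force"])
snap("wrist","pics/w8.png"); rel("pics/w8",.0015)
E
```

```text
clock: 14.43
eef_pos: [0.6532, 0.0346, 0.1022]
tool_rot: [-0.644, 0.765, -0.0, -0.0]
ft_force: [1.1, -0.6, -2.3]
grip_width: 0.011
grasp_force: 59.2
[ 0.49936908  0.05606781 -1.71912157]
[ 0.49154766 -0.15196195 -1.17041068]
[ 0.17290343 -1.02552113 -0.70111327]
[ 0.2620869  -0.07161722 -1.21620382]
flat top 6.8 4971
-0.125 flat (np.int64(0), None, None) taper (np.int64(0), None, None) amax 
-0.115 flat (np.int64(0), None, None) taper (np.int64(0), None, None) amax 
-0.105 flat (np.int64(67), array([-21.1,  22.1]), np.float64(0.0)) taper (np.int64(58), array([-24.9,  24.8]), np.float64(11.8)) amax -95.0
-0.095 flat (np.int64(688), array([-21.4,  22.2]), np.float64(0.0)) taper (np.int64(824), array([-24.7,  24.7]), np.float64(10.9)) amax -85.0
-0.085 flat (np.int64(742), array([-21.4,  22.4]), np.float64(0.0)) taper (np.int64(2245), array([-24.3,  24.3]), np.float64(10.0)) amax -75.0
-0.075 flat (np.int64(848), array([-23.2,  24.9]), np.float64(0.0)) taper (np.int64(2377), array([-24.3,  24.3]), np.float64(9.0)) amax -65.0
-0.065 flat (np.int64(1197), array([-24.7,  26. ]), np.float64(0.0)) taper (np.int64(1869), array([-12.6,  14.4]), np.float64(8.0)) amax -55.0
-0.055 flat (np.int64(1293), array([-24.6,  26.2]), np.float64(0.0)) taper (np.int64(1918), array([-12.6,  14.3]), np.float64(7.1)) amax -45.0
-0.045 flat (np.int64(1343), array([-24.5,  26.2]), np.float64(0.0)) taper (np.int64(1996), array([-12.8,  14.3]), np.float64(6.2)) amax -35.0
-0.035 flat (np.int64(1213), array([-24.5,  26.3]), np.float64(-0.0)) taper (np.int64(1841), array([-12.8,  14.4]), np.float64(5.3)) amax -26.3
-0.025 flat (np.int64(0), None, None) taper (np.int64(0), None, None) amax
```

```bash
python3 -m jog '[-0.0005,-0.0031,0,0,0,0, -0.0011,-0.0062,0,0,0,0, -0.0016,-0.0092,0,0,0,0, -0.0021,-0.0123,0,0,0,0, -0.0021,-0.0123,0,0,0,0,-0.0021,-0.0123,0,0,0,0]'; for i in 1 2 3; do python3 -m jog '[-0.0005,-0.0031,0,0,0,0, -0.0011,-0.0062,0,0,0,0, -0.0011,-0.0062,0,0,0,0]' | egrep 'eef|ft'; done
```

```text
clock: 15.18
eef_pos: [0.6516, 0.0251, 0.1023]
tool_rot: [-0.644, 0.765, 0.0, -0.0]
ft_force: [0.3, -1.2, -1.9]
grip_width: 0.0108
grasp_force: 59.2
eef_pos: [0.6507, 0.0199, 0.1023]
ft_force: [0.6, 0.1, -1.9]
eef_pos: [0.65, 0.0158, 0.1024]
ft_force: [-0.0, 2.7, -2.2]
eef_pos: [0.6499, 0.0146, 0.1032]
ft_force: [1.7, 12.0, -0.0]
```

```bash
python3 -m jog '[0.0002,0.0012,0,0,0,0,0.0002,0.0012,0,0,0,0]'|egrep 'eef|ft|clock'; python3 - <<'E'
from q import *
F=[]
for i in range(3): snap("wrist","pics/w9.png"); F.append(bot.get_obs()["ft_force"])
print(np.round(F,1)); rel("pics/w9",.0015)
E
```

```text
clock: 16.1
eef_pos: [0.6498, 0.0149, 0.1029]
ft_force: [0.8, 10.1, -0.6]
[[ 0.1  8.8  0.4]
 [ 0.7  9.7 -0.7]
 [ 1.1  9.8 -1.2]]
flat top 6.81 4015
-0.125 flat (np.int64(0), None, None) taper (np.int64(0), None, None) amax 
-0.115 flat (np.int64(0), None, None) taper (np.int64(0), None, None) amax 
-0.105 flat (np.int64(0), None, None) taper (np.int64(0), None, None) amax 
-0.095 flat (np.int64(0), None, None) taper (np.int64(5), None, None) amax -85.4
-0.085 flat (np.int64(232), array([-21.5,  22.5]), np.float64(0.0)) taper (np.int64(193), array([-25. ,  24.8]), np.float64(11.8)) amax -75.0
-0.075 flat (np.int64(744), array([-23.3,  24.7]), np.float64(-0.0)) taper (np.int64(862), array([-24.7,  24.7]), np.float64(11.1)) amax -65.0
-0.065 flat (np.int64(1099), array([-24.7,  26. ]), np.float64(0.0)) taper (np.int64(1684), array([-12.5,  14.4]), np.float64(10.4)) amax -55.0
-0.055 flat (np.int64(1144), array([-24.5,  26.1]), np.float64(-0.0)) taper (np.int64(1802), array([-12.4,  14.3]), np.float64(9.4)) amax -45.0
-0.045 flat (np.int64(1193), array([-24.6,  26.2]), np.float64(0.0)) taper (np.int64(1867), array([-12.6,  14.5]), np.float64(8.4)) amax -35.0
-0.035 flat (np.int64(281), array([-24.4,  26.2]), np.float64(0.0)) taper (np.int64(685), array([-12.5,  14.5]), np.float64(7.7)) amax -31.3
-0.025 flat (np.int64(0), None, None) taper (np.int64(0), None, None) amax
```

Snug at about 9.5 N with the foot about 28 mm behind the nose, which implies a foot height near 10.5 mm, within range. The flat shim hasn't moved. I'll ease the push, release and lift.

```bash
python3 -m jog '[0.0003,0.0019,0,0,0,0,0.0006,0.0037,0,0,0,0,0.0006,0.0037,0,0,0,0]'|egrep 'eef|ft|clock'; python3 -m jog '[0,0,0,0,0,0,0,0,0,0,0,0,0,0,0,0,0,0,0,0,0,0,0,0,0,0,0,0,0,0,0,0,0,0,0,0]' 1;  python3 -m jog '[0,0,0.02,0,0,0, 0,0,0.05,0,0,0, 0,0,0.09,0,0,0, 0,0,0.12,0,0,0,0,0,0.12,0,0,0,0,0,0.12,0,0,0]' -1
python3 - <<'E'
from q import *
snap("wrist","pics/w10.png"); im,P=cloud("pics/w10.npz"); 
Q=P[...,:2]-c; a=Q@n; b=Q@s; Z=P[...,2]
for nm,l,h in[("block",.046,.062)]:
    m=(a<-.03)&(a>-.12)&(abs(b)<.03)&(Z>l)&(Z<h); print(nm,m.sum(),1000*np.median(a[m]),1000*np.median(b[m]))
for l in["bolt_head","taper_mid","flat_mid"]:
    for f in["wrist","top","side"]:
        if l=="bolt_head" and f!="wrist": bot.camera(f)
        print(l,f,[(np.round(w(f,r["at"]),4).tolist(),round(r["confidence"],2)) for r in bot.tip_of(l,f)][:2])
o=bot.get_obs();print(o["eef_pos"],o["ft_force"],o["grip_width"],o["clock"])
E
```

```text
clock: 16.5
eef_pos: [0.6499, 0.0155, 0.1024]
ft_force: [1.3, 5.3, -1.3]
clock: 17.0
eef_pos: [0.6497, 0.014, 0.1024]
tool_rot: [-0.644, 0.765, -0.0, -0.0]
ft_force: [-0.5, 0.2, -0.3]
grip_width: 0.0822
grasp_force: 0.0
clock: 17.5
eef_pos: [0.6509, 0.0143, 0.2008]
tool_rot: [-0.644, 0.765, -0.002, 0.002]
ft_force: [0.0, -0.4, -0.3]
grip_width: 0.0125
grasp_force: 0.0
block 901 -70.6950621778391 1.0183427862793017
bolt_head wrist [([0.6348, -0.0558, 0.0524], 0.57)]
bolt_head top [([0.6387, -0.0512, 0.0531], 0.74)]
bolt_head side [([0.6374, -0.0534, 0.0557], 0.62)]
taper_mid wrist [([0.6436, -0.0197, 0.0087], 0.7)]
taper_mid top [([0.4278, 0.2573, 0.0038], 0.63)]
taper_mid side [([0.4264, 0.254, 0.0066], 0.74), ([0.6421, -0.0288, 0.0117], 0.47)]
flat_mid wrist []
flat_mid top []
flat_mid side [([0.6459, -0.0293, 0.0041], 0.49), ([0.6412, -0.0245, 0.0071], 0.44)]
[0.6496201  0.01442548 0.19802043] [-0.11928536  0.89466726 -0.07041089] -7.278785826292309e-05 18.1
```

View pics/w10.png

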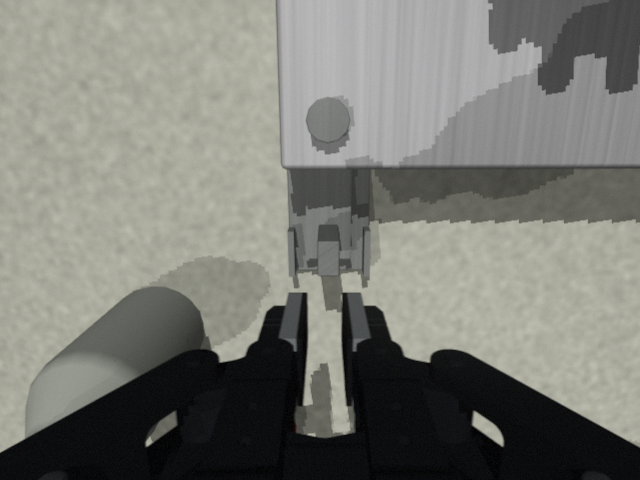

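The wrist view shows both shims in line beneath the plate, block at (329,250), bolt head at (328,120), and the fingers now shut for pressing.

```bash
python3 - <<'E'
from q import *
im,P=cloud("pics/w10.npz"); R=P[100:140,306:350].reshape(-1,3); R=R[R[:,2]>np.nanmedian(P[60:90,300:380,2])+.0035]
print(np.nanmedian(P[60:90,300:380,2]),len(R),(R.min(0)+R.max(0))/2,np.median(R,0))
E
```

```text
0.049421371248058565 1465 [ 0.63841567 -0.05267483  0.05650492] [ 0.63839299 -0.05286462  0.05641285]
```

```bash
python3 -m jog '[-0.0075,-0.042,0,0,0,0,-0.015,-0.084,0,0,0,0,-0.015,-0.084,-0.03,0,0,0,-0.015,-0.084,-0.06,0,0,0,-0.015,-0.084,-0.075,0,0,0,-0.015,-0.084,-0.0775,0,0,0,-0.015,-0.084,-0.0775,0,0,0,-0.015,-0.084,-0.0775,0,0,0,-0.015,-0.084,-0.0775,0,0,0]'; python3 -m jog '[0,0,-0.003,0,0,0,0,0,-0.006,0,0,0,0,0,-0.006,0,0,0,0,0,-0.006,0,0,0]'|egrep 'eef|ft'
```

```text
clock: 18.85
eef_pos: [0.6387, -0.0526, 0.1379]
tool_rot: [-0.644, 0.765, -0.001, 0.001]
ft_force: [-0.3, 0.1, -0.4]
grip_width: 0.0002
grasp_force: 0.0
eef_pos: [0.6376, -0.0527, 0.1315]
ft_force: [0.3, 0.8, -0.5]
```

```bash
python3 -m jog '[0,0,-0.002,0,0,0,0,0,-0.004,0,0,0,0,0,-0.005,0,0,0,0,0,-0.005,0,0,0]'|egrep 'eef|ft'
```

```text
eef_pos: [0.6378, -0.0527, 0.1284]
ft_force: [-0.6, -0.2, 4.8]
```

```bash
python3 -m jog '[0,0,-0.001,0,0,0,0,0,-0.002,0,0,0,0,0,-0.0025,0,0,0,0,0,-0.0025,0,0,0]'|egrep 'eef|ft'
```

```text
eef_pos: [0.6378, -0.0527, 0.1281]
ft_force: [-4.4, 0.2, 12.5]
```

```bash
python3 -m jog '[0,0,0,0,0,0,0,0,0,0,0,0,0,0,0,0,0,0,0,0,0,0,0,0,0,0,0,0,0,0,0,0,0,0,0,0]'|egrep 'eef|ft';python3 -m jog '[0,0,0,0,0,0,0,0,0,0,0,0,0,0,0,0,0,0,0,0,0,0,0,0]'|egrep 'eef|ft'; python3 -m jog '[0,0,0.006,0,0,0,0,0,0.015,0,0,0,0,0,0.05,0,0,0,0,0,0.1,0,0,0,0,0,0.15,0,0,0,-0.08,0.02,0.18,0,0,0,-0.16,0.05,0.18,0,0,0,-0.2,0.1,0.18,0,0,0,-0.25,0.15,0.18,0,0,0,-0.25,0.15,0.18,0,0,0]'
python3 - <<'E'
from q import *
im,d,T=snap("side","pics/s11.png"); snap("top","pics/t11.png"); 
a=cv2.resize(cv2.imread("pics/s11.png")[140:360,250:450],(400,440)); b=cv2.resize(cv2.imread("pics/t11.png")[90:310,220:420],(400,440)); cv2.imwrite("pics/c11.png",np.hstack([a,b]))
for l in["flat_mid","taper_mid","bolt_head"]: print(l,[(np.round(w("top",r["at"]),4).tolist(),round(r["confidence"],2)) for r in bot.tip_of(l,"top")])
E
```

```text
eef_pos: [0.6378, -0.0527, 0.1281]
ft_force: [-4.1, 0.4, 12.0]
eef_pos: [0.6378, -0.0527, 0.1281]
ft_force: [-5.3, 1.1, 12.7]
clock: 21.52
eef_pos: [0.4605, 0.0473, 0.269]
tool_rot: [-0.644, 0.765, -0.0, 0.0]
ft_force: [1.0, 1.2, -0.2]
grip_width: -0.0003
grasp_force: 0.0
flat_mid [([0.6346, -0.0185, 0.0029], 0.7)]
taper_mid [([0.4273, 0.2564, 0.0049], 0.85), ([0.1971, 0.3795, 0.0088], 0.74), ([0.6443, -0.027, 0.0102], 0.54), ([0.3353, 0.3742, -0.0008], 0.5)]
bolt_head [([0.6366, -0.0509, 0.053], 0.93), ([0.7384, 0.2282, 0.0003], 0.75)]
```

View pics/c11.png

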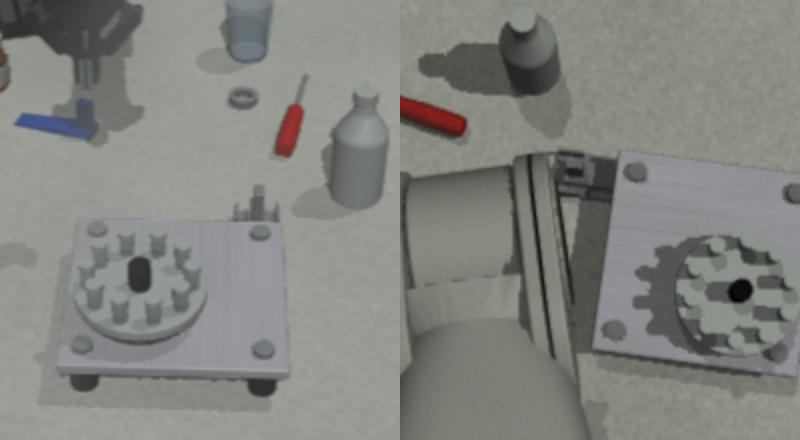

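The left (side) and right (top) crops show both shims in place under the short foot, at (258,200) left and (585,175) right. The bystanders are unmoved and the arm is clear, so I'm handing in.

```bash
python3 -c "from workcell import bot; print(bot.job_done())"
```

```text
the job is handed in; nothing more can be done
None
```

I've handed the job in at about 21.5 s: flat shim under the foot, tapered shim snug on top (held at about 9.5 N, 12 N at first contact), and bolt head pressed at about 12 N for just under a second without rocking; both shims left in place and the gripper clear.

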